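# Lay the tall column on its side against the stop

### The job

Tip the tall open-ended aluminium column over onto its broad side on the rubber-topped bed, away from the stop bar, and let it down gently under the fingers all the way instead of letting it drop. Then push it along the bed by its upper end until its foot end is flush and square against the stop bar, near the bar's middle. Only tip and push: do not lift or carry the column, and leave everything else where it stands.

Things in the scene. Friction and masses are not known exactly. Their poses are not given: they have to be found in the camera images.
- column: tall aluminium tube, open at both ends, standing on the bed: 60 mm thick along its x, 100 mm wide along y, 190 mm tall along z, walls 5 mm; 0.45 to 0.85 kg, loose. Origin: centre of its foot end. Its x points (within 7 degrees) along the bed's x, the way to tip it; it ends lying on its +x face, 60 mm high. It balances at about 18 degrees of tilt and falls by itself beyond
- column_toe (a point): middle of the column's lower +x edge (30 mm from the origin along its x), the edge over which it tips; it stays on the bed throughout
- column_foot (a point): centre of the column's foot end (same point as its origin), which finally meets the stop bar
- column_mouth (a point): centre of the open upper end, 190 mm from the foot; mouth 50 x 90 mm inside. Closed fingertips fit 15 to 20 mm into it: they can push the +x wall, then, pointing back and down with the gripper leaning over the bed's +x end, carry the -x wall (uppermost as it goes over) down until it lies. Afterwards the end to push on
- bed: fixed steel plate with a black rubber mat, 330 mm along its x, 270 mm wide along y, mat top 15 mm above the table. Origin: centre of the underside. At its -x end stands the steel stop bar, 200 mm long along y, 35 mm high above the mat; its face looks along +x at x = -143 mm. The column starts 25 to 55 mm clear of that face, within 12 mm of the bed's middle line
- stop_face (a point): middle of the lower edge of the stop bar's face, on the mat; axes as the bed's
- bush: brass bush, 32 mm diameter, 30 mm tall, with a bore; stands on the bed beside the stop bar. Origin: centre of its underside. Bystander
- pin: headed steel pin, 24 mm head, 44 mm tall, standing on the bed on the other side. Origin: centre of its underside. Bystander
- spring: dark steel coil spring, 50 mm diameter, 90 mm tall, standing on the table. Origin: centre of its underside. Bystander
- offcut: short offcut of the same tube, 60 x 100 mm and only 70 mm tall, standing on the table away from the bed. Origin: centre of its underside. Bystander
- weight: dark iron weight with a knob on top, 80 mm diameter, 75 mm tall. Origin: centre of its underside. Bystander
- spanner: steel spanner lying on the table. Origin: middle of its underside. Bystander
- oil: white plastic bottle with a black cap, 54 mm diameter, 150 mm tall. Origin: centre of its underside. Bystander
There are look-alikes about, which are no part of the job. Leave any pink or purple look-alike of the column alone.

How it is judged:
On the way:
1. the column lies on its +x side on the bed (angle between column's own z axis and vertical between 1.5 and 1.64 rad and angle between column's own x axis and vertical above 3 rad), for 0.2 s.
At the end, for the whole second after the job is handed in: the column lies at rest flat on its +x side (within 4 degrees) on the bed, its foot end within 6 mm of the stop bar's face and square to it within 3.4 degrees, its middle within 50 mm of the bed's middle line (all of step 1 and x of column_foot in the frame of stop_face between -0.006 and 0.006 m and y of column_foot in the frame of stop_face between -0.05 and 0.05 m and z of column_toe in the frame of stop_face below 0.006 m and angle between the z axis of column and the x axis of bed, either way round below 0.06 rad and linear speed of column below 0.02 m/s); the robot touches nothing.
It fails at once if the column drops or is flung over: it turns faster than 3 rad/s (angular speed of column above 3 rad/s).
It fails at once if the column is lifted or carried, or tipped some other way: its lower +x edge rises more than 20 mm above the bed (z of column_toe in the frame of stop_face above 0.02 m).
It fails at once if the column leaves the bed (z of column_toe in the frame of stop_face below -0.008 m).
It fails at once if a bystander is moved more than 25 mm (distance of any of bush, pin, spring, offcut, weight, spanner, oil from where it was at the start of the episode above 0.025 m).
It also fails if it takes over 72 s, if anything falls off the work surface, if the arm or the gripper's body presses on something with over 40 N, if the wrist force passes 120 N, or if a joint passes its speed limit or range.

### The arm

A 6-joint arm with a two-finger parallel gripper is mounted at the origin on the work surface. World frame = base frame: x ahead of the robot, y to its left, z up, the work surface at z = 0. Lengths are in m, angles in rad, forces in N, time in s.
With the tool pointing down it reaches from about 0.3 to 0.875 m from the base axis. Payload 6.4 kg.
Tool frame: the origin (TCP) lies at the very end of the fingers, on their centre line; the grasp point (between the pads) lies 19 mm behind it (ctrl.hold_point_z is the distance from the TCP to the grasp point, in m); y points along the fingers, x is the direction in which the jaws open and shut, and the axes are right-handed (so a half turn about y gives the same grasp; the last joint's range is limited). The gripper opens to 85 mm and grips with 20 to 120 N. Pads are 22 mm wide; open, the fingers measure 114 mm over their backs; the gripper's body (76 mm by 85 mm) begins 54 mm behind the grasp point. The pads swing forward as they close: fully open they stand 13 mm farther back than shut.
Start: joints at [-1.434, 0.181, 1.607, -0, 1.354, -0.206], TCP at [0.193, -0.542, 0.231] pointing down, gripper open.
Joint ranges: [-2.99, 2.99], [-0.89, 2.07], [0.3, 2.58], [-1.14, 4.28], [0, 2.63], [-3.12, 3.12]. Speed limits (rad/s): [2.57, 2.57, 3.01, 3.14, 3.14, 3.14].

### API

Orientations are given as a unit quaternion [w, x, y, z].
In Python, from bench import ctrl, imaging gives the robot as it stands.
- The arm moves only by the shell command python3 -m jog 'ROWS'. ROWS is JSON, a list of rows, each a list of 3 entries, a list of its own where there are three numbers: the shift along the tool's x, y, z in cm, then the turn, a rotation vector about the tool's x, y, z in rad, then the finger opening in cm, from 0 to 8.54. A call has 1 to 12 rows; each row shifts and turns the pose as measured when the row begins, along the tool's axes as they then stand; what a row does not reach is not made up. A row lasts 1/12 s, in which the tool goes at most 41.7 mm and 7.16 degrees, less where a joint would pass 70% of its speed; a pose out of reach is approached as far as the arm can. A call is refused whole if a number of a shift passes 4.17 or a number of a turn 0.125, either way. A call with a gripper value outside its range is refused whole. The fingers move at their own pace and stop on an object; the grip force is fixed at half the most. Time passes only in rows, so rows that do not move let the fingers close. It gives the time, the measured TCP pose, the force and the opening at its end, in the units of the state.
- ctrl.get_obs(): the state, without advancing time (a new reading comes with each control period).
- imaging.camera(name): name is "side" or "top"; returns a dict with "frame" (420x560x3 uint8, red, green, blue), "depth" (420x560 float32, m along the optical axis (not along the pixel's ray), 0 where there is no reading), "K" (3x3 intrinsics, pixels), "R" (3x3) and "t" (3): a world point X has camera coordinates R X + t. Camera axes: x right, y down, z forward; pixel columns grow to the right and rows downward; lengths in m; the calibration is good to about 2 mm. A picture is of the moment at which its call begins.
- ctrl.hand_in(): hands the job in, once; it reports no verdict.
The state is a dict: "time_s": time; "q": joint angles; "dq": joint speeds; "joint_efforts": joint torques, N m; "eef_pos": TCP position; "eef_rot": TCP orientation; "wrist_force": force on the tool from outside, world axes, zero at the start; "torque": the same for the moment, N m; "opening": opening from 0.0 (shut) to 1.0 (fully open).
Only numpy, scipy, OpenCV 4.12 (cv2) and the standard library are available. Lean on these libraries where they do the work, as an engineer would, in place of code of your own. Each camera call takes 0.05 s, during which the arm holds its last target. There are 200 camera calls.

## Working session

There is one attempt and no reset: what is moved stays moved. The work goes in short steps, Python scripts to look and compute and a shell command to move; the robot and the scene stay as the last step left them, time stands still between calls to the robot, and variables do not carry over. Pictures are saved under pics/ and viewed, about 8 in all and at most 12, crops included, and the job is handed in when it is done.

```bash
ls; mkdir -p pics; python3 - <<'E'
from bench import ctrl, imaging
import cv2,numpy as np
a=[imaging.camera(n) for n in("side","top")]
for n,c in zip(("side","top"),a):
    cv2.imwrite(f"pics/{n}0.png",c["frame"][:,:,::-1]); np.savez(f"{n}0.npz",**c)
    print(n,c["K"].tolist(),(-c["R"].T@c["t"]).round(3),c["R"].round(3).tolist())
print(ctrl.get_obs())
E
```

```text
pics
side [[456.52178624127816, 0.0, 283.1698073713826], [0.0, 456.52178624127816, 206.85120998314156], [0.0, 0.0, 1.0]] [0.087 0.778 0.998] [[-0.875, -0.485, -0.006], [-0.328, 0.601, -0.729], [0.357, -0.636, -0.685]]
top [[425.8378015367545, 0.0, 273.94419007221114], [0.0, 425.8378015367545, 208.70533226878442], [0.0, 0.0, 1.0]] [ 0.367 -0.004  1.234] [[-0.028, -0.999, 0.021], [-0.988, 0.025, -0.153], [0.152, -0.025, -0.988]]
{'time_s': 0.1, 'q': array([-1.43433485e+00,  1.81522371e-01,  1.60790867e+00,  3.13149344e-05,
        1.35378258e+00, -2.06314026e-01]), 'dq': array([-0.0006403 , -0.00045402, -0.00246534, -0.00041736,  0.00260467,
        0.00164554]), 'joint_efforts': array([ 1.06381433e-04, -4.45881021e+01, -3.52239490e+01, -2.73509304e-04,
        4.18674666e-03,  4.63206766e-05]), 'eef_pos': array([ 0.19320855, -0.54104343,  0.23044264]), 'eef_rot': array([ 0.57837443, -0.5775214 ,  0.40778431, -0.40701843]), 'wrist_force': array([ 0.23746125,  0.26181856, -0.19293277]), 'torque': array([-0.0185841 ,  0.02249821,  0.02697976]), 'opening': 0.9984573192252028}
```

View pics/top0.png

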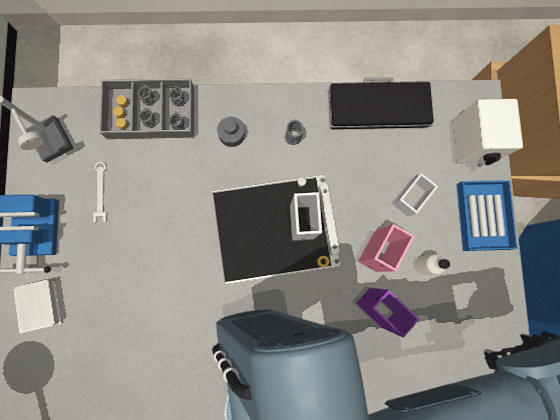

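View pics/side0.png

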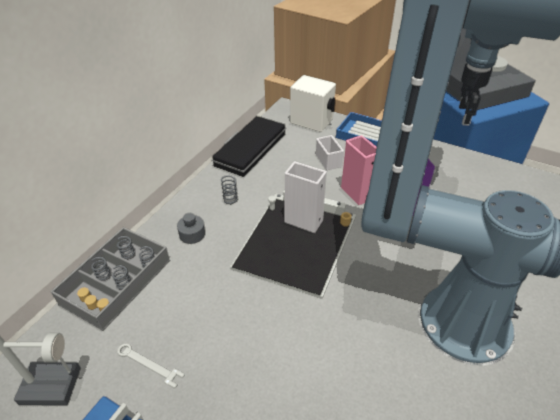

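```bash
cat > vis.py <<'E'
import numpy as np,cv2
def cloud(c):
    v,u=np.indices(c["depth"].shape); d=c["depth"]; K=c["K"]
    P=np.stack([(u-K[0,2])/K[0,0]*d,(v-K[1,2])/K[1,1]*d,d],-1)
    return (P-c["t"])@c["R"]   # world
def rect(P):
    r=cv2.minAreaRect((P[:,:2]*1000).astype(np.float32)); return r,cv2.boxPoints(r).round(1).tolist()
E
python3 - <<'E'
import numpy as np,cv2
from vis import *
for n in("top","side"):
    c=dict(np.load(n+"0.npz")); W=cloud(c); f=c["frame"].astype(int); ok=c["depth"]>0
    v,u=np.indices(ok.shape)
    box=(u>200)&(u<345)&(v>170)&(v<290) if n=="top" else (u>230)&(u<365)&(v>150)&(v<295)
    for name,m in dict(mat=(abs(W[...,2]-.015)<.006)&(f.max(-1)<50),rim=(W[...,2]>.197)&(W[...,2]<.215),bar=(W[...,2]>.044)&(W[...,2]<.056)&(f.min(-1)>90)).items():
        m=(m&ok&box).astype(np.uint8)
        nl,lab,st,_=cv2.connectedComponentsWithStats(m); k=1+st[1:,4].argmax(); m=lab==k
        P=W[m]; print(n,name,len(P),"z med",np.median(P[:,2]).round(4),"mean",P.mean(0).round(4)); print("  ",rect(P))
E
```

```text
top mat 550 z med 0.0151 mean [ 0.3995 -0.1122  0.0153]
   (((381.46337890625, -74.81299591064453), (49.172874450683594, 247.12646484375), 20.619056701660156), [[314.8999938964844, 32.20000076293945], [402.0, -199.10000610351562], [448.0, -181.8000030517578], [361.0, 49.5]])
top rim 288 z med 0.2051 mean [ 0.5136 -0.1108  0.2047]
   (((513.5960083007812, -110.68913269042969), (100.82254791259766, 60.353023529052734), 1.5336939096450806), [[462.3999938964844, -81.9000015258789], [464.0, -142.1999969482422], [564.7999877929688, -139.5], [563.2000122070312, -79.19999694824219]])
top bar 494 z med 0.0476 mean [ 0.5163 -0.1882  0.0478]
   (((518.3624267578125, -188.10682678222656), (199.0945587158203, 22.658336639404297), 7.111602306365967), [[418.20001220703125, -189.1999969482422], [421.0, -211.6999969482422], [618.5, -187.0], [615.7000122070312, -164.5]])
side mat 306 z med 0.0158 mean [ 0.405  -0.1194  0.0159]
   (((396.37939453125, -118.1540756225586), (43.38764953613281, 155.89918518066406), 28.152936935424805), [[340.5, -59.70000076293945], [414.0, -197.10000610351562], [452.29998779296875, -176.60000610351562], [378.70001220703125, -39.20000076293945]])
side rim 319 z med 0.204 mean [ 0.5137 -0.1088  0.2034]
   (((514.0115356445312, -112.1143569946289), (67.40477752685547, 103.60381317138672), 89.44386291503906), [[461.8999938964844, -145.3000030517578], [565.5, -146.3000030517578], [566.0999755859375, -78.9000015258789], [462.5, -77.9000015258789]])
side bar 119 z med 0.0482 mean [ 0.4525 -0.1951  0.0484]
   (((452.96417236328125, -195.28932189941406), (67.201904296875, 29.65974235534668), 9.393989562988281), [[417.3999938964844, -186.10000610351562], [422.20001220703125, -215.39999389648438], [488.5, -204.39999389648438], [483.70001220703125, -175.1999969482422]])
```

```bash
cat > st.py <<'E'
import numpy as np,sys
from bench import ctrl
from scipy.spatial.transform import Rotation as Ro
F=np.array([.517,-.177,.015]); A=np.deg2rad(7.1+90)
B=np.array([[np.cos(A),np.sin(A),0],[-np.sin(A),np.cos(A),0],[0,0,1]])  # world->bed
def show(target=None):
    o=ctrl.get_obs(); R=Ro.from_quat(o["eef_rot"],scalar_first=True).as_matrix(); p=o["eef_pos"]
    b=B@R
    print("t",round(o["time_s"],2),"world mm",(p*1e3).round(1),"bed mm",(B@(p-F)*1e3).round(1),
      "lean deg",np.degrees(np.arctan2(-b[0,1],-b[2,1])).round(1),"sideroll",np.degrees(np.arcsin(b[1,1])).round(1),
      "yaw x",np.degrees(np.arctan2(R[1,0],R[0,0])).round(1),"F bed",(B@o["wrist_force"]).round(1),"op",round(o["opening"],2),"q",o["q"].round(2))
    if target is not None:
        print("tool delta cm",(R.T@(F+B.T@(np.array(target)/1e3)-p)*100).round(2))
if __name__=="__main__": show([float(v) for v in sys.argv[1:4]] if len(sys.argv)>3 else None)
E
python3 -m jog '[[[0,-2,0],[0,-0.12,0],3],[[0,-2,0],[0,-0.12,0],3],[[0,-2,0],[0,-0.12,0],3],[[0,-2,0],[0,-0.12,0],3],[[0,-2,0],[0,-0.12,0],3],[[0,-2,0],[0,-0.12,0],3],[[0,-2,0],[0,-0.12,0],3],[[0,-2,0],[0,-0.12,0],3],[[0,0,0],[0,-0.12,0],3],[[0,0,0],[0,-0.12,0],3],[[0,0,0],[0,-0.06,0],3],[[0,0,0],[0,0,0],3]]'
python3 st.py 64 -5 230
python3 - <<'E'
from vis import *
c=dict(np.load("top0.npz")); W=cloud(c); f=c["frame"].astype(int)
v,u=np.indices(f.shape[:2]); m=(W[...,2]<.024)&(W[...,2]>.006)&(f.max(-1)<75)&(u>200)&(u<345)&(v>170)&(v<290)
m=cv2.morphologyEx(m.astype(np.uint8),cv2.MORPH_OPEN,np.ones((3,3)))>0
print(m.sum(),rect(W[m]))
E
```

```text
time_s: 1.1
eef_pos: [0.1928, -0.5383, 0.3911]
eef_rot: [0.712, -0.701, -0.03, 0.031]
wrist_force: [-0.2, -0.0, -0.2]
opening: 0.353
t 1.1 world mm [ 192.8 -538.3  391.1] bed mm [-318.5  366.3  376.1] lean deg -0.9 sideroll 0.0 yaw x 4.9 F bed [-0.   0.2 -0.2] op 0.35 q [-1.43  0.1   1.38  0.    1.68 -1.52]
tool delta cm [35.67 15.23 39.38]
7930 (((496.62445068359375, -25.20440673828125), (257.13031005859375, 303.1697998046875), 7.289947509765625), [[349.8999938964844, 108.80000305175781], [388.29998779296875, -191.89999389648438], [643.4000244140625, -159.3000030517578], [604.9000244140625, 141.5]])
```

```bash
python3 -m jog '[[[2.8,0,3.05],[0.015,0.03,0],3],[[2.8,0,3.05],[0,0.03,0],3],[[2.8,0,3.05],[0,0,0],3],[[2.8,0,3.05],[0,0,0],3],[[2.8,0,3.05],[0,0,0],3],[[2.8,0,3.05],[0,0,0],3],[[2.8,0,3.05],[0,0,0],3],[[2.8,0,3.05],[0,0,0],3],[[2.8,0,3.05],[0,0,0],3],[[2.8,0,3.05],[0,0,0],3],[[2.8,0,3.05],[0,0,0],3],[[2.8,0,3.05],[0,0,0],3]]'
python3 st.py 62 -5 230
```

```text
time_s: 2.1
eef_pos: [0.5209, -0.1654, 0.3944]
eef_rot: [0.721, -0.693, 0.011, -0.004]
wrist_force: [0.8, -2.0, -0.4]
opening: 0.348
t 2.1 world mm [ 520.9 -165.4  394.4] bed mm [ 11.   -5.3 379.4] lean deg -2.4 sideroll 0.3 yaw x -1.3 F bed [-2.  -0.5 -0.4] op 0.35 q [-0.54  0.05  1.43  0.03  1.69 -0.52]
tool delta cm [-0.61 15.14  4.43]
```

```bash
python3 -m jog '[[[0,0,4],[-0.12,0,0],3],[[0,0,4],[-0.12,0,0],3],[[0,0,4],[-0.12,0,0],3],[[0,0,3],[-0.12,0,0],3],[[0,0,2],[-0.12,0,0],3],[[0,0,0],[-0.12,0,0],3],[[0,0,0],[-0.12,0,0],3],[[0,0,0],[-0.12,0,0],3],[[0,0,0],[0,0,0],3]]'
python3 st.py 62 -5 230
```

```text
time_s: 2.85
eef_pos: [0.53, 0.0149, 0.3599]
eef_rot: [-0.301, 0.954, -0.011, 0.008]
wrist_force: [-1.5, 0.5, -1.4]
opening: 0.353
t 2.85 world mm [530.   14.9 359.9] bed mm [188.8 -36.6 344.9] lean deg 54.7 sideroll 6.7 yaw x -1.4 F bed [ 0.7  1.5 -1.4] op 0.35 q [ 0.28  0.25  1.54 -0.91  1.68  0.36]
tool delta cm [-1.34 17.25  1.93]
```

```bash
python3 -m jog '[[[-0.4,3,3],[0,0,0],3],[[-0.4,3,3],[0,0,0],3],[[-0.4,3,3],[0,0,0],3],[[-0.4,3,3],[0,0,0],3],[[0,2,3],[0.02,0,0],3],[[0,2,3],[0.02,0,0],3],[[0,0,3],[0.02,0,0],3],[[0,0,3],[0.02,0,0],3],[[0,0,0],[0,0,0],3]]'
python3 st.py 275 -25 40
```

```text
time_s: 3.6
eef_pos: [0.5217, 0.0285, 0.0718]
eef_rot: [-0.355, 0.935, -0.018, 0.021]
wrist_force: [-1.1, -0.6, 1.3]
opening: 0.348
t 3.6 world mm [521.7  28.5  71.8] bed mm [203.3 -30.1  56.8] lean deg 48.1 sideroll 6.3 yaw x -2.7 F bed [-0.4  1.1  1.3] op 0.35 q [ 0.27  0.58  1.69 -0.84  1.31  0.74]
tool delta cm [-1.77 -4.13  5.85]
```

```bash
python3 -m jog '[[[0,-2.6,-2.9],[0,0,0],3],[[0,-2.6,-2.9],[0,0,0],3],[[0,-2.6,-2.9],[0,0,0],3],[[0,-2.6,-2.9],[0,0,0],3],[[0,-2.6,-2.9],[0,0,0],3],[[0,-2.6,-2.9],[0.12,0,0],3],[[0,0,0],[0.12,0,0],3],[[0,0,-2],[0.12,0,0],3],[[0,0,-3],[0.12,0,0],3],[[0,0,-3],[0.12,0,0],3],[[0,0,-3],[0.12,0,0],3],[[0,0,0],[0,0,0],3]]'
python3 st.py 66 -5 210
```

```text
time_s: 4.6
eef_pos: [0.5089, -0.0867, 0.3759]
eef_rot: [-0.67, 0.741, -0.003, 0.044]
wrist_force: [0.3, -0.1, -0.2]
opening: 0.354
t 4.6 world mm [508.9 -86.7 375.9] bed mm [ 90.6  -3.1 360.9] lean deg 6.2 sideroll -2.4 yaw x -3.7 F bed [-0.2 -0.3 -0.2] op 0.35 q [-0.35 -0.09  1.6  -0.08  1.54 -0.28]
tool delta cm [-0.28 15.26 -0.89]
```

```bash
python3 -m jog '[[[0,3,-0.7],[0.055,-0.045,0.02],3],[[0,3,-0.7],[0.055,-0.045,0.02],3],[[0,3,-0.7],[0,0,0],3],[[0,1,0],[0,0,0],3],[[0,0,0],[0,0,0],3]]'
python3 st.py 65 -5 174
python3 - <<'E'
from vis import *
from bench import imaging
c=imaging.camera("side"); cv2.imwrite("pics/s1.png",cv2.resize(c["frame"][100:300,180:440,::-1],None,fx=3,fy=3))
E
```

```text
time_s: 5.02
eef_pos: [0.5124, -0.128, 0.2891]
eef_rot: [0.708, -0.706, -0.015, -0.016]
wrist_force: [-0.5, 0.3, 0.9]
opening: 0.353
t 5.02 world mm [ 512.4 -128.   289.1] bed mm [ 49.2  -1.5 274.1] lean deg 0.1 sideroll -2.5 yaw x -0.0 F bed [0.4 0.4 0.9] op 0.35 q [-0.48 -0.    1.69  0.02  1.42 -0.49]
tool delta cm [-0.3  10.01  1.58]
```

View pics/s1.png

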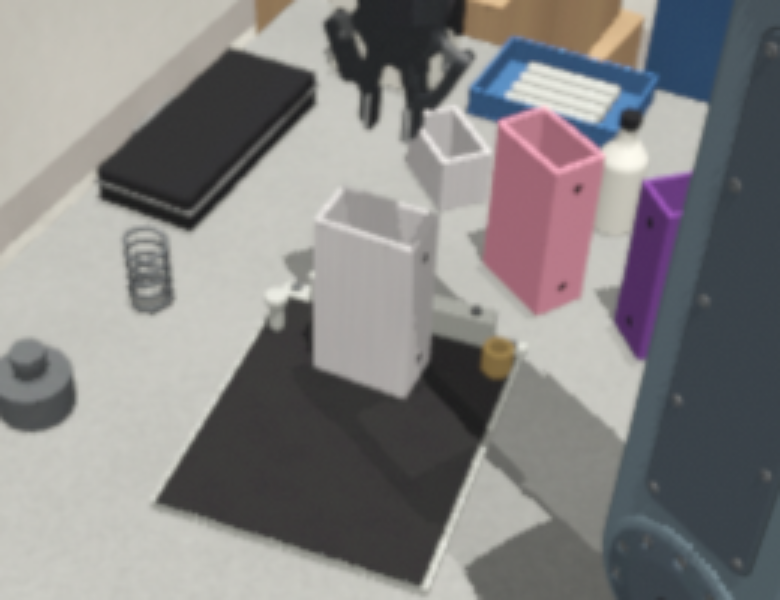

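```bash
python3 -m jog '[[[0.1,0,1],[0,-0.02,0],3],[[0.1,0,1],[0,0,0],3],[[0,2,0],[0,0,0],3],[[0,2,0],[0,0,0],3],[[0,1.5,0],[0,0,0],3],[[0,0,0],[0,0,0],3]]'
python3 st.py 66 -5 168
```

```text
time_s: 5.57
eef_pos: [0.5232, -0.0988, 0.2467]
eef_rot: [-0.705, 0.708, 0.034, 0.011]
wrist_force: [-0.1, 0.5, -0.5]
opening: 0.354
t 5.57 world mm [523.2 -98.8 246.7] bed mm [ 76.9 -15.9 231.7] lean deg 0.7 sideroll -3.6 yaw x 1.8 F bed [ 0.6  0.1 -0.5] op 0.35 q [-0.42  0.03  1.75  0.02  1.31 -0.46]
tool delta cm [-1.38  6.3  -1.14]
```

```bash
python3 -m jog '[[[-0.5,0,-0.5],[0.005,0,0.03],3],[[-0.5,0,-0.4],[0.005,0,0.03],3],[[0,0,0],[0,0,0],3],[[0,0,0],[0,0,0],3]]'
python3 st.py 67 -5 168
```

```text
time_s: 5.9
eef_pos: [0.5163, -0.1022, 0.2532]
eef_rot: [0.708, -0.706, -0.018, 0.011]
wrist_force: [-0.2, -0.2, 0.3]
opening: 0.352
t 5.9 world mm [ 516.3 -102.2  253.2] bed mm [ 74.4  -8.5 238.2] lean deg -0.0 sideroll -0.6 yaw x 2.4 F bed [-0.2  0.2  0.3] op 0.35 q [-0.42  0.05  1.71  0.01  1.38 -0.47]
tool delta cm [-0.36  7.01 -0.77]
```

```bash
python3 -m jog '[[[-0.3,0,-0.6],[0,0,0],3],[[0,1,0],[0,0,0],3],[[0,1.5,0],[0,0,0],3],[[0,1,0],[0,0,0],3],[[0,0,0],[0,0,0],3]]'
python3 st.py 67 -5 168; python3 -m jog '[[[0,0,0],[0,0,0],3],[[0,0,0],[0,0,0],3]]'; python3 st.py 67 -5 168
```

```text
time_s: 6.32
eef_pos: [0.5163, -0.1074, 0.2203]
eef_rot: [-0.706, 0.708, 0.023, -0.009]
wrist_force: [-0.1, -0.0, 0.1]
opening: 0.353
t 6.32 world mm [ 516.3 -107.4  220.3] bed mm [ 69.2  -7.9 205.3] lean deg 0.2 sideroll -1.1 yaw x 2.5 F bed [-0.   0.1  0.1] op 0.35 q [-0.43  0.07  1.75  0.01  1.3  -0.48]
tool delta cm [-0.34  3.73 -0.23]
time_s: 6.48
eef_pos: [0.5157, -0.1071, 0.2195]
eef_rot: [-0.706, 0.707, 0.022, -0.009]
wrist_force: [0.3, 0.5, 0.8]
opening: 0.352
t 6.48 world mm [ 515.7 -107.1  219.5] bed mm [ 69.6  -7.3 204.5] lean deg 0.2 sideroll -1.0 yaw x 2.5 F bed [ 0.5 -0.4  0.8] op 0.35 q [-0.43  0.07  1.75  0.01  1.3  -0.48]
tool delta cm [-0.28  3.64 -0.27]
```

```bash
python3 -m jog '[[[-0.2,0.6,-0.1],[0,0,0],3],[[0,0.9,0],[0,0,0],3],[[0,0.9,0],[0,0,0],3],[[0,0.8,0],[0,0,0],3],[[0,0,0],[0,0,0],3]]'
python3 st.py 67 -5 168
python3 - <<'E'
from vis import *
from bench import imaging
c=imaging.camera("side"); cv2.imwrite("pics/s2.png",cv2.resize(c["frame"][130:250,240:380,::-1],None,fx=4,fy=4))
E
```

```text
time_s: 6.9
eef_pos: [0.5148, -0.1088, 0.1855]
eef_rot: [-0.706, 0.708, 0.023, -0.008]
wrist_force: [0.0, 0.4, -1.5]
opening: 0.35
t 6.9 world mm [ 514.8 -108.8  185.5] bed mm [ 68.   -6.2 170.5] lean deg 0.2 sideroll -1.2 yaw x 2.5 F bed [ 0.4 -0.1 -1.5] op 0.35 q [-0.44  0.1   1.79  0.01  1.23 -0.48]
tool delta cm [-0.12  0.25 -0.11]
```

View pics/s2.png

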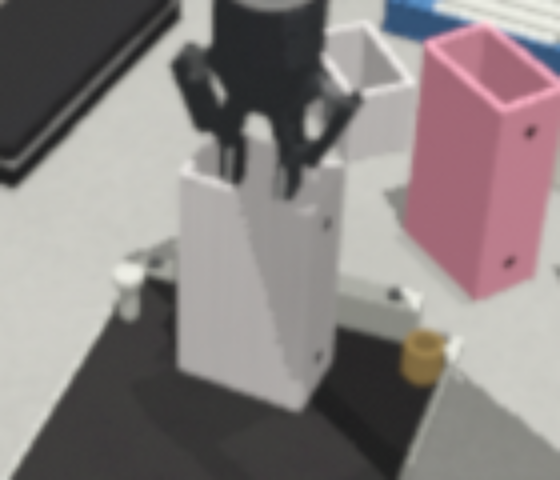

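```bash
python3 -m jog '[[[0,0,0.7],[0,0,0],3],[[0,0,0.7],[0,0,0],3],[[0,0.05,0.6],[0,0,0],3],[[0,0.05,0.6],[0,0,0],3],[[0,0.05,0.6],[0,0,0],3],[[0,0.1,0.6],[0,0,0],3],[[0,0,0],[0,0,0],3]]'
python3 st.py
python3 - <<'E'
from vis import *
from bench import imaging
c=imaging.camera("side"); cv2.imwrite("pics/s3.png",cv2.resize(c["frame"][130:270,220:380,::-1],None,fx=4,fy=4))
E
```

```text
time_s: 7.53
eef_pos: [0.5138, -0.067, 0.1844]
eef_rot: [-0.706, 0.708, 0.023, -0.008]
wrist_force: [0.1, 0.7, -0.2]
opening: 0.352
t 7.53 world mm [513.8 -67.  184.4] bed mm [109.6 -10.5 169.4] lean deg 0.3 sideroll -1.3 yaw x 2.5 F bed [ 0.7 -0.2 -0.2] op 0.35 q [-0.36  0.09  1.81  0.01  1.22 -0.41]
```

View pics/s3.png

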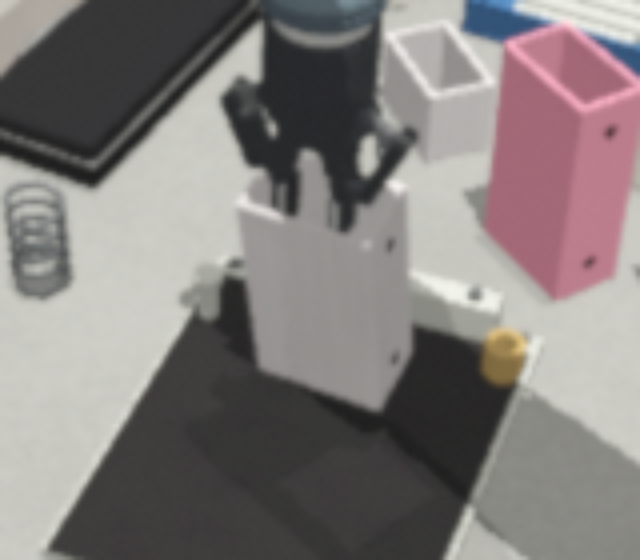

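```bash
python3 -m jog '[[[0,0.1,0.5],[0,0,0],3],[[0,0.15,0.5],[0,0,0],3],[[0,0.15,0.5],[0,0,0],3],[[0,0.15,0.4],[0,0,0],3],[[0,0,0],[0,0,0],3]]'
python3 st.py
python3 -m jog '[[[0,0.15,0.3],[0,0,0],3],[[0,0.15,0.3],[0,0,0],3],[[0,0,0],[0,0,0],3],[[0,0,0],[0,0,0],3]]'
python3 st.py
python3 - <<'E'
from vis import *
from bench import imaging
c=imaging.camera("side"); cv2.imwrite("pics/s4.png",cv2.resize(c["frame"][130:270,220:380,::-1],None,fx=4,fy=4))
E
```

```text
time_s: 8.0
eef_pos: [0.5136, -0.0467, 0.1788]
eef_rot: [-0.705, 0.708, 0.024, -0.007]
wrist_force: [0.4, 0.7, 0.2]
opening: 0.35
t 8.0 world mm [513.6 -46.7 178.8] bed mm [129.7 -12.7 163.8] lean deg 0.4 sideroll -1.3 yaw x 2.5 F bed [ 0.6 -0.5  0.2] op 0.35 q [-0.32  0.09  1.82  0.    1.21 -0.37]
time_s: 8.33
eef_pos: [0.5132, -0.0394, 0.175]
eef_rot: [-0.706, 0.708, 0.024, -0.007]
wrist_force: [0.9, 1.1, 0.9]
opening: 0.348
t 8.33 world mm [513.2 -39.4 175. ] bed mm [137.  -13.2 160. ] lean deg 0.3 sideroll -1.3 yaw x 2.5 F bed [ 1.  -1.1  0.9] op 0.35 q [-0.31  0.09  1.83  0.    1.2  -0.36]
```

View pics/s4.png

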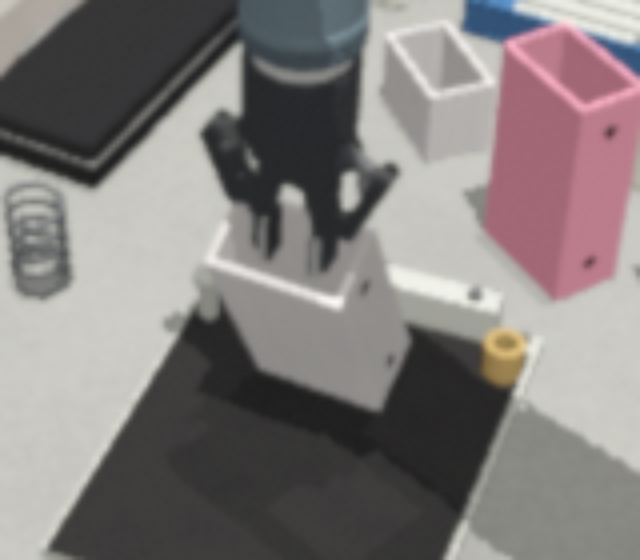

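```bash
python3 - <<'E'
import numpy as np
def tip(a,t,s):
    a,t=np.radians([a,t]); C=np.array([-55*np.cos(a)+190*np.sin(a),55*np.sin(a)+190*np.cos(a)])
    return C+11*np.array([np.cos(t),-np.sin(t)])-s*np.array([np.sin(t),np.cos(t)])
al=np.linspace(25,93,28); th=np.linspace(0,46,28); s=np.linspace(35,22,28)
P=[tip(*x) for x in zip(al,th,s)]
for i in range(27):
    d=P[i+1]-P[i]; t=np.radians(th[i])
    print(i,al[i+1].round(1),th[i+1].round(1),P[i+1].round(0),"y,z cm",((d@[-np.sin(t),-np.cos(t)])/10).round(2),((d@[np.cos(t),-np.sin(t)])/10).round(2),"turn",-np.radians(th[i+1]-th[i]).round(4))
E
```

```text
0 27.5 1.7 [ 49. 159.] y,z cm 0.14 0.75 turn -0.0297
1 30.0 3.4 [ 56. 157.] y,z cm 0.15 0.75 turn -0.0297
2 32.6 5.1 [ 64. 155.] y,z cm 0.16 0.75 turn -0.0297
3 35.1 6.8 [ 71. 153.] y,z cm 0.17 0.75 turn -0.0297
4 37.6 8.5 [ 78. 150.] y,z cm 0.18 0.75 turn -0.0297
5 40.1 10.2 [ 85. 147.] y,z cm 0.2 0.75 turn -0.0297
6 42.6 11.9 [ 92. 144.] y,z cm 0.21 0.75 turn -0.0297
7 45.1 13.6 [ 99. 140.] y,z cm 0.22 0.74 turn -0.0297
8 47.7 15.3 [106. 136.] y,z cm 0.23 0.74 turn -0.0297
9 50.2 17.0 [112. 132.] y,z cm 0.24 0.74 turn -0.0297
10 52.7 18.7 [119. 127.] y,z cm 0.26 0.74 turn -0.0297
11 55.2 20.4 [125. 122.] y,z cm 0.27 0.73 turn -0.0297
12 57.7 22.1 [131. 117.] y,z cm 0.28 0.73 turn -0.0297
13 60.3 23.9 [136. 112.] y,z cm 0.29 0.73 turn -0.0297
14 62.8 25.6 [142. 106.] y,z cm 0.3 0.73 turn -0.0297
15 65.3 27.3 [147. 100.] y,z cm 0.31 0.72 turn -0.0297
16 67.8 29.0 [152.  94.] y,z cm 0.33 0.72 turn -0.0297
17 70.3 30.7 [156.  87.] y,z cm 0.34 0.72 turn -0.0297
18 72.9 32.4 [161.  81.] y,z cm 0.35 0.71 turn -0.0297
19 75.4 34.1 [165.  74.] y,z cm 0.36 0.71 turn -0.0297
20 77.9 35.8 [169.  67.] y,z cm 0.37 0.7 turn -0.0297
21 80.4 37.5 [172.  60.] y,z cm 0.38 0.7 turn -0.0297
22 82.9 39.2 [175.  52.] y,z cm 0.39 0.7 turn -0.0297
23 85.4 40.9 [178.  45.] y,z cm 0.4 0.69 turn -0.0297
24 88.0 42.6 [180.  37.] y,z cm 0.41 0.69 turn -0.0297
25 90.5 44.3 [183.  30.] y,z cm 0.42 0.68 turn -0.0297
26 93.0 46.0 [184.  22.] y,z cm 0.44 0.68 turn -0.0297
```

```bash
python3 -m jog '[[[0,0.14,0.7],[-0.03,0,0],3],[[0,0.15,0.75],[-0.03,0,0],3],[[0,0.16,0.75],[-0.03,0,0],3],[[0,0.17,0.75],[-0.03,0,0],3],[[0,0.18,0.75],[-0.03,0,0],3],[[0,0.2,0.75],[-0.03,0,0],3],[[0,0,0],[0,0,0],3]]'
python3 st.py
```

```text
time_s: 8.97
eef_pos: [0.5122, 0.0036, 0.1612]
eef_rot: [-0.636, 0.771, 0.023, -0.003]
wrist_force: [-0.2, 0.7, -0.3]
opening: 0.354
t 8.97 world mm [512.2   3.6 161.2] bed mm [179.8 -17.5 146.2] lean deg 11.0 sideroll -0.5 yaw x 2.2 F bed [ 0.7  0.1 -0.3] op 0.35 q [-0.11  0.11  1.85 -0.2   1.14 -0.06]
```

```bash
python3 -m jog '[[[0,0.2,0.75],[-0.03,0,0],3],[[0,0.22,0.75],[-0.03,0,0],3],[[0,0.23,0.75],[-0.03,0,0],3],[[0,0.24,0.74],[-0.03,0,0],3],[[0,0.26,0.74],[-0.03,0,0],3],[[0,0.27,0.73],[-0.03,0,0],3],[[0,0.28,0.73],[-0.03,0,0],3],[[0,0,0],[0,0,0],3]]'
python3 st.py
python3 - <<'E'
from vis import *
from bench import imaging
c=imaging.camera("side"); cv2.imwrite("pics/s5.png",cv2.resize(c["frame"][120:280,210:390,::-1],None,fx=3.5,fy=3.5))
E
```

```text
time_s: 9.63
eef_pos: [0.5116, 0.049, 0.1291]
eef_rot: [-0.551, 0.834, 0.022, 0.0]
wrist_force: [0.1, 3.9, -0.1]
opening: 0.355
t 9.63 world mm [511.6  49.  129.1] bed mm [224.9 -22.6 114.1] lean deg 23.2 sideroll 0.7 yaw x 2.1 F bed [ 3.9 -0.5 -0.1] op 0.35 q [ 0.11  0.24  1.82 -0.45  1.13  0.28]
```

View pics/s5.png

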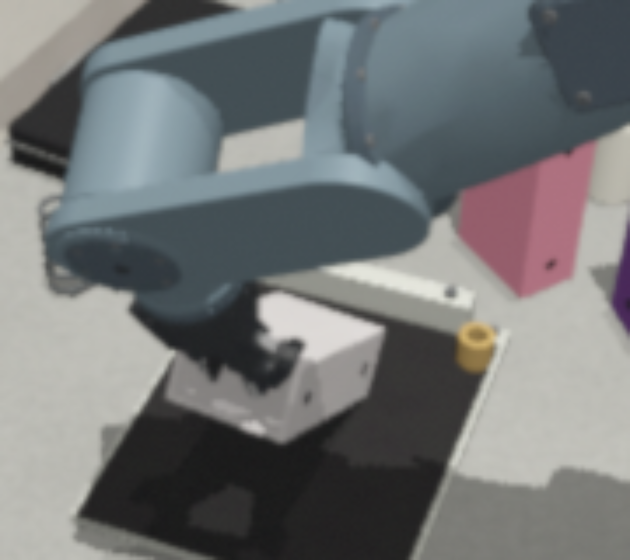

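```bash
python3 -m jog '[[[0,0.29,0.73],[-0.03,0,0],3],[[0,0.3,0.73],[-0.03,0,0],3],[[0,0.31,0.72],[-0.03,0,0],3],[[0,0.33,0.72],[-0.03,0,0],3],[[0,0.34,0.72],[-0.03,0,0],3],[[0,0.35,0.71],[-0.03,0,0],3],[[0,0.36,0.71],[-0.03,0,0],3],[[0,0,0],[0,0,0],3]]'
python3 st.py
python3 - <<'E'
from vis import *
from bench import imaging
c=imaging.camera("side"); W=cloud(c); f=c["frame"].astype(int)
m=(c["depth"]>0)&(f.min(-1)>120)&(W[...,0]>.44)&(W[...,0]<.58)&(W[...,1]>-.12)&(W[...,1]<.15)&(W[...,2]>.025)&(W[...,2]<.25)
P=W[m]; print(len(P)); P=P[P[:,2]>.03]
y=P[:,1]
for a in np.arange(-.12,.15,.02):
    q=P[(y>=a)&(y<a+.02)]
    if len(q)>5: print(a.round(2),len(q),"z max95",np.percentile(q[:,2],95).round(3),"x",q[:,0].min().round(3),q[:,0].max().round(3))
E
```

```text
time_s: 10.35
eef_pos: [0.5151, 0.0788, 0.0865]
eef_rot: [-0.461, 0.887, 0.019, 0.005]
wrist_force: [-0.7, 3.1, -2.2]
opening: 0.352
t 10.35 world mm [515.1  78.8  86.5] bed mm [254.1 -29.7  71.5] lean deg 35.1 sideroll 1.9 yaw x 1.6 F bed [ 3.1  0.3 -2.2] op 0.35 q [ 0.27  0.43  1.75 -0.65  1.19  0.57]
671
-0.08 10 z max95 0.047 x 0.462 0.465
-0.06 18 z max95 0.055 x 0.462 0.465
-0.04 31 z max95 0.076 x 0.461 0.562
-0.02 44 z max95 0.099 x 0.461 0.562
0.0 50 z max95 0.103 x 0.461 0.562
0.02 65 z max95 0.11 x 0.461 0.498
0.04 89 z max95 0.116 x 0.461 0.491
0.06 120 z max95 0.121 x 0.46 0.517
0.08 205 z max95 0.122 x 0.46 0.537
0.1 20 z max95 0.165 x 0.464 0.538
0.12 9 z max95 0.176 x 0.446 0.465
```

```bash
python3 -m jog '[[[0,0.36,0.7],[-0.03,0,0],3],[[0,0.37,0.7],[-0.03,0,0],3],[[0,0.38,0.7],[-0.03,0,0],3],[[0,0.38,0.7],[-0.03,0,0],3],[[0,0,0],[0,0,0],3]]'
python3 st.py
python3 -m jog '[[[0,0.38,0.6],[-0.03,0,0],3],[[0,0.38,0.6],[-0.03,0,0],3],[[0,0,0],[0,0,0],3]]'
python3 st.py
cat > face.py <<'E'
from vis import *
from bench import imaging
c=imaging.camera("side"); W=cloud(c); f=c["frame"].astype(int)
m=(c["depth"]>0)&(f.min(-1)>100)&(W[...,0]>.44)&(W[...,0]<.58)&(W[...,1]>-.16)&(W[...,1]<.15)&(W[...,2]>.055)&(W[...,2]<.14)
P=W[m]
for a in np.arange(-.18,.15,.02):
    q=P[(P[:,1]>=a)&(P[:,1]<a+.02)]
    if len(q)>5: print(a.round(2),len(q),"z50,95",np.percentile(q[:,2],[50,95]).round(3),"x",q[:,0].min().round(3),q[:,0].max().round(3))
E
python3 face.py
```

```text
time_s: 10.82
eef_pos: [0.5194, 0.0886, 0.0612]
eef_rot: [-0.409, 0.912, 0.016, 0.01]
wrist_force: [0.1, 1.2, -2.2]
opening: 0.349
t 10.82 world mm [519.4  88.6  61.2] bed mm [263.2 -35.2  46.2] lean deg 41.7 sideroll 2.5 yaw x 1.3 F bed [ 1.2 -0.3 -2.2] op 0.35 q [ 0.33  0.55  1.69 -0.74  1.24  0.7 ]
time_s: 11.07
eef_pos: [0.522, 0.0909, 0.0496]
eef_rot: [-0.384, 0.923, 0.015, 0.012]
wrist_force: [-1.2, 1.8, -2.4]
opening: 0.352
t 11.07 world mm [522.   90.9  49.6] bed mm [265.2 -38.1  34.6] lean deg 44.9 sideroll 2.9 yaw x 1.1 F bed [ 1.9  1.  -2.4] op 0.35 q [ 0.36  0.61  1.66 -0.78  1.27  0.75]
0.1 6 z50,95 [0.058 0.063] x 0.467 0.47
```

```bash
python3 -m jog '[[[-0.2,0.25,0.4],[0,0,0],3],[[-0.2,0.25,0.4],[0,0,0],3],[[0,0,0],[0,0,0],3]]'
python3 st.py
python3 - <<'E'
from vis import *
from bench import imaging
c=imaging.camera("side"); cv2.imwrite("pics/s6.png",cv2.resize(c["frame"][150:290,210:370,::-1],None,fx=4,fy=4))
E
python3 face.py
```

```text
time_s: 11.37
eef_pos: [0.5206, 0.0921, 0.0431]
eef_rot: [-0.386, 0.922, 0.015, 0.014]
wrist_force: [0.0, 2.4, -3.1]
opening: 0.354
t 11.37 world mm [520.6  92.1  43.1] bed mm [266.6 -36.8  28.1] lean deg 44.5 sideroll 2.7 yaw x 1.0 F bed [ 2.3 -0.3 -3.1] op 0.35 q [ 0.36  0.62  1.67 -0.78  1.26  0.76]
```

View pics/s6.png

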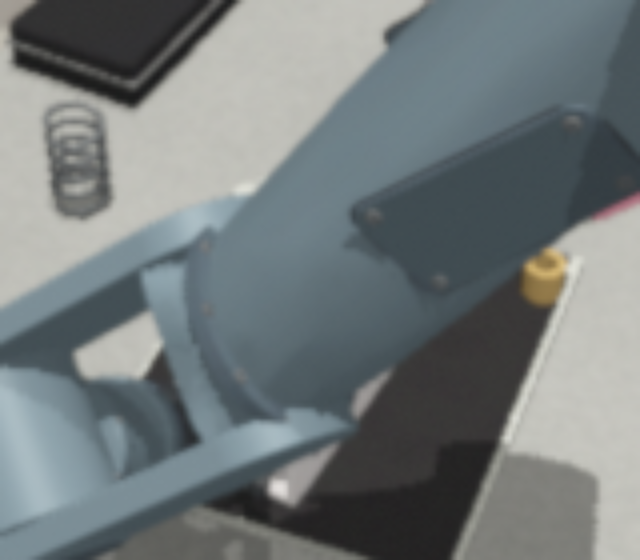

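```bash
python3 -m jog '[[[-0.1,0.25,0.35],[0,0,0],3],[[-0.1,0.25,0.35],[0,0,0],3],[[0,0,0],[0,0,0],3]]'
python3 st.py
python3 -m jog '[[[-0.1,0.2,0.3],[0,0,0],3],[[0,0,0],[0,0,0],3]]'
python3 st.py
python3 - <<'E'
from vis import *
from bench import imaging
c=imaging.camera("top"); W=cloud(c); f=c["frame"].astype(int)
m=(c["depth"]>0)&(f.min(-1)>90)&(W[...,0]>.44)&(W[...,0]<.58)&(W[...,1]>-.15)&(W[...,1]<.15)&(W[...,2]>.03)&(W[...,2]<.14)
P=W[m]; print(len(P))
for a in np.arange(-.18,.15,.02):
    q=P[(P[:,1]>=a)&(P[:,1]<a+.02)]
    if len(q)>5: print(a.round(2),len(q),np.percentile(q[:,2],[20,50,90]).round(3),"x",q[:,0].min().round(3),q[:,0].max().round(3))
E
```

```text
time_s: 11.72
eef_pos: [0.5199, 0.0925, 0.0365]
eef_rot: [-0.385, 0.923, 0.015, 0.016]
wrist_force: [-0.5, -0.5, 0.7]
opening: 0.353
t 11.72 world mm [519.9  92.5  36.5] bed mm [267.1 -36.2  21.5] lean deg 44.7 sideroll 2.7 yaw x 0.9 F bed [-0.5  0.6  0.7] op 0.35 q [ 0.36  0.63  1.67 -0.79  1.25  0.78]
time_s: 11.88
eef_pos: [0.5192, 0.093, 0.0331]
eef_rot: [-0.385, 0.923, 0.015, 0.016]
wrist_force: [0.1, -0.5, 0.3]
opening: 0.351
t 11.88 world mm [519.2  93.   33.1] bed mm [267.7 -35.6  18.1] lean deg 44.7 sideroll 2.7 yaw x 0.9 F bed [-0.5 -0.   0.3] op 0.35 q [ 0.36  0.63  1.67 -0.79  1.25  0.78]
2614
-0.1 83 [0.074 0.076 0.078] x 0.462 0.56
-0.08 266 [0.073 0.075 0.078] x 0.462 0.56
-0.06 268 [0.073 0.075 0.078] x 0.462 0.561
-0.04 268 [0.073 0.075 0.078] x 0.462 0.561
-0.02 267 [0.073 0.075 0.078] x 0.463 0.562
-0.0 275 [0.073 0.075 0.078] x 0.463 0.562
0.02 273 [0.073 0.075 0.078] x 0.463 0.563
0.04 271 [0.073 0.075 0.078] x 0.464 0.563
0.06 286 [0.073 0.075 0.078] x 0.464 0.564
0.08 277 [0.073 0.075 0.078] x 0.464 0.564
0.1 72 [0.068 0.075 0.078] x 0.465 0.564
0.14 7 [0.102 0.106 0.109] x 0.466 0.579
```

```bash
python3 -m jog '[[[0,-1,0],[0,0,0],3],[[0,-1.5,0],[0,0,0],3],[[0,-2,0],[0,0,0],3],[[0,-2,0],[0,0,0],3],[[0,-2,0],[0,0,0],3],[[0,0,0],[0,0,0],3]]'
python3 st.py
python3 -m jog '[[[0,0,0],[0.12,-0.02,0],6],[[0,0,0],[0.12,-0.02,0],6],[[0,0,0],[0.12,-0.02,0],6],[[0,0,0],[0.12,-0.02,0],6],[[0,0,0],[0.12,-0.02,0],6],[[0,0,0],[0.1,0,0],6],[[0,0,0],[0.05,0,0],6],[[0,0,0],[0,0,0],6]]'
python3 st.py 312 -20 12
```

```text
time_s: 12.43
eef_pos: [0.5153, 0.1563, 0.098]
eef_rot: [-0.385, 0.923, 0.014, 0.015]
wrist_force: [0.2, -0.5, 0.2]
opening: 0.354
t 12.43 world mm [515.3 156.3  98. ] bed mm [331.  -39.5  83. ] lean deg 44.7 sideroll 2.8 yaw x 0.8 F bed [-0.5 -0.1  0.2] op 0.35 q [ 0.46  0.58  1.58 -0.72  1.41  0.74]
time_s: 13.1
eef_pos: [0.5156, 0.1597, 0.0973]
eef_rot: [-0.703, 0.709, 0.041, -0.04]
wrist_force: [0.7, -0.4, -0.3]
opening: 0.701
t 13.1 world mm [515.6 159.7  97.3] bed mm [334.3 -40.2  82.3] lean deg 0.5 sideroll -0.0 yaw x 6.5 F bed [-0.5 -0.7 -0.3] op 0.7 q [ 0.09  0.27  1.8  -0.01  1.07 -0.02]
tool delta cm [-2.01  7.05 -2.19]
```

```bash
python3 -m jog '[[[-0.7,0,-0.9],[0,-0.01,0],6],[[-0.7,1,-0.9],[0,0,0],6],[[-0.6,2,0],[0,0,0],6],[[0,2,0],[0,0,0],6],[[0,1.5,0],[0,0,0],6],[[0,0,0],[0,0,0],6]]'
python3 st.py 300 -20 12
cat > col.py <<'E'
from vis import *
from st import F,B
from bench import imaging
c=imaging.camera("top"); W=cloud(c); f=c["frame"].astype(int)
b=((W-F)@B.T)*1e3
m=(c["depth"]>0)&(f.min(-1)>90)&(W[...,2]>.068)&(W[...,2]<.082)&(b[...,0]>-6)&(b[...,0]<310)&(abs(b[...,1])<100)
n,l,s,_=cv2.connectedComponentsWithStats(m.astype(np.uint8)); m=l==1+s[1:,4].argmax()
r=cv2.minAreaRect(b[m][:,:2].astype(np.float32)); print(m.sum(),r,cv2.boxPoints(r).round(0).tolist())
E
python3 col.py
```

```text
time_s: 13.6
eef_pos: [0.4977, 0.1358, 0.0312]
eef_rot: [-0.699, 0.713, 0.044, -0.042]
wrist_force: [-0.9, -0.5, 0.1]
opening: 0.704
t 13.6 world mm [497.7 135.8  31.2] bed mm [312.7 -19.5  16.2] lean deg 1.1 sideroll -0.1 yaw x 7.0 F bed [-0.4  0.9  0.1] op 0.7 q [ 0.05  0.33  1.88 -0.02  0.92 -0.06]
tool delta cm [ 0.05  0.45 -1.27]
2446 ((184.58253479003906, -18.94287872314453), (99.78841400146484, 187.89877319335938), 82.02365112304688) [[85.0, -55.0], [271.0, -81.0], [285.0, 17.0], [98.0, 44.0]]
```

```bash
python3 -m jog '[[[0,0.2,-1],[0,0,0],6],[[0,0.1,-0.8],[0,0,0],6],[[0,0,-0.8],[0,0,0],6],[[0,0,-0.8],[0,0,0],6],[[0,0,-0.8],[0,0,0],6],[[0,0,-0.8],[0,0,0],6],[[0,0,-0.8],[0,0,0],6],[[0,0,0],[0,0,0],6]]'
python3 st.py 220 -20 12
python3 col.py
```

```text
time_s: 14.32
eef_pos: [0.5071, 0.0738, 0.0334]
eef_rot: [-0.699, 0.713, 0.046, -0.041]
wrist_force: [0.5, 0.8, -0.2]
opening: 0.701
t 14.32 world mm [507.1  73.8  33.4] bed mm [250.1 -21.2  18.4] lean deg 1.2 sideroll -0.3 yaw x 7.1 F bed [ 0.8 -0.5 -0.2] op 0.7 q [-0.08  0.32  1.9  -0.02  0.92 -0.18]
tool delta cm [-0.12  0.7  -3.  ]
1949 ((130.8850860595703, -29.67200469970703), (100.60591888427734, 162.76165771484375), 89.71946716308594) [[49.0, -80.0], [212.0, -80.0], [213.0, 20.0], [50.0, 21.0]]
```

```bash
python3 - <<'E'
from vis import *
from st import F,B
c=dict(np.load("top0.npz")); b=((cloud(c)-F)@B.T)*1e3
for n,(u,v) in dict(pin=(302,182),bush=(323,261)).items():
    w=b[v-8:v+9,u-8:u+9].reshape(-1,3); w=w[(w[:,2]>22)&(abs(w[:,2])<50)]; print(n,len(w),np.median(w,0).round(0),w.min(0).round(0),w.max(0).round(0))
c=b=None
E
```

```text
pin 57 [  51. -116.   44.] [  39. -127.   23.] [  62. -104.   50.]
bush 72 [ 26. 116.  30.] [-1. 97. 23.] [ 41. 130.  35.]
```

```bash
python3 -m jog '[[[0.1,0.1,-0.7],[0,0,0],6],[[0,0.1,-0.7],[0,0,0],6],[[0,0,-0.7],[0,0,0],6],[[0,0,-0.7],[0,0,0],6],[[0,0,-0.6],[0,0,0],6],[[0,0,0],[0,0,0],6]]'
python3 st.py 201 -20 12
python3 col.py
python3 -m jog '[[[0,0,-0.4],[0,0,0],6],[[0,0,-0.3],[0,0,0],6],[[0,0,0],[0,0,0],6]]'
python3 st.py 201 -20 12
```

```text
time_s: 14.87
eef_pos: [0.5135, 0.0399, 0.0333]
eef_rot: [-0.699, 0.712, 0.047, -0.041]
wrist_force: [-0.6, 0.3, -0.6]
opening: 0.704
t 14.87 world mm [513.5  39.9  33.3] bed mm [215.7 -23.4  18.3] lean deg 1.0 sideroll -0.4 yaw x 7.1 F bed [ 0.4  0.5 -0.6] op 0.7 q [-0.14  0.32  1.89 -0.02  0.92 -0.26]
tool delta cm [-0.34  0.66 -1.46]
1800 ((93.33821105957031, -32.52384567260742), (155.60183715820312, 100.56326293945312), 0.20761804282665253) [[15.0, 17.0], [16.0, -83.0], [171.0, -83.0], [171.0, 18.0]]
time_s: 15.17
eef_pos: [0.5144, 0.0331, 0.0334]
eef_rot: [-0.7, 0.712, 0.047, -0.041]
wrist_force: [-0.8, 0.7, 0.3]
opening: 0.703
t 15.17 world mm [514.4  33.1  33.4] bed mm [208.8 -23.3  18.4] lean deg 1.0 sideroll -0.4 yaw x 7.1 F bed [0.8 0.7 0.3] op 0.7 q [-0.16  0.32  1.89 -0.02  0.92 -0.27]
tool delta cm [-0.34  0.65 -0.77]
```

```bash
python3 -m jog '[[[0,0,-0.3],[0,0,0],6],[[0,0,-0.3],[0,0,0],6]]'
python3 st.py 201 -20 12
python3 -m jog '[[[0,0,-0.2],[0,0,0],6],[[0,0,-0.2],[0,0,0],6]]'
python3 st.py 201 -20 12
python3 -m jog '[[[0,0,-0.3],[0,0,0],6],[[0,0,-0.3],[0,0,0],6]]'
python3 st.py 201 -20 12
python3 col.py
```

```text
time_s: 15.33
eef_pos: [0.5149, 0.0276, 0.0334]
eef_rot: [-0.7, 0.712, 0.047, -0.041]
wrist_force: [-1.2, 3.5, -0.5]
opening: 0.705
t 15.33 world mm [514.9  27.6  33.4] bed mm [203.3 -23.2  18.4] lean deg 1.0 sideroll -0.4 yaw x 7.2 F bed [ 3.7  0.7 -0.5] op 0.7 q [-0.17  0.32  1.89 -0.02  0.92 -0.28]
tool delta cm [-0.33  0.65 -0.22]
time_s: 15.5
eef_pos: [0.5153, 0.024, 0.0334]
eef_rot: [-0.7, 0.711, 0.047, -0.041]
wrist_force: [0.6, 17.0, 0.1]
opening: 0.702
t 15.5 world mm [515.3  24.   33.4] bed mm [199.6 -23.2  18.4] lean deg 0.9 sideroll -0.4 yaw x 7.2 F bed [16.8 -2.7  0.1] op 0.7 q [-0.18  0.32  1.89 -0.02  0.92 -0.29]
tool delta cm [-0.32  0.64  0.15]
time_s: 15.67
eef_pos: [0.5159, 0.0242, 0.0335]
eef_rot: [-0.704, 0.707, 0.047, -0.04]
wrist_force: [1.4, 21.9, 2.1]
opening: 0.706
t 15.67 world mm [515.9  24.2  33.5] bed mm [199.8 -23.8  18.5] lean deg 0.3 sideroll -0.5 yaw x 7.0 F bed [21.6 -4.1  2.1] op 0.71 q [-0.18  0.32  1.89 -0.    0.92 -0.3 ]
tool delta cm [-0.39  0.65  0.12]
1653 ((72.85350036621094, -32.46137237548828), (146.07484436035156, 100.77989959716797), 0.09745502471923828) [[-0.0, 18.0], [-0.0, -83.0], [146.0, -83.0], [146.0, 18.0]]
```

```bash
python3 -m jog '[[[0,0,0.5],[0,0,0],6],[[0,0,1],[0,0,0],6],[[0,0,2],[0,0,0],6],[[0,0,2],[0,0,0],6],[[0,-2,2],[0,0,0],6],[[0,-4,1],[0,0,0],6],[[0,-4,0],[0,0,0],6],[[0,-4,0],[0,0,0],6],[[0,-4,0],[0,0,0],6],[[0,-4,0],[0,0,0],6],[[0,0,0],[0,0,0],6]]'
python3 -m jog '[[[0,-2,3.5],[0,0,0],6],[[0,-2,3.5],[0,0,0],6],[[0,0,3.5],[0,0,0],6],[[0,0,0],[0,0,0],6],[[0,0,0],[0,0,0],6]]'
python3 st.py; python3 col.py
python3 - <<'E'
from vis import *
from bench import imaging
c=imaging.camera("top"); cv2.imwrite("pics/t7.png",cv2.resize(c["frame"][80:320,80:460,::-1],None,fx=2,fy=2))
E
```

```text
time_s: 16.63
eef_pos: [0.5016, 0.1128, 0.262]
eef_rot: [-0.701, 0.71, 0.046, -0.04]
wrist_force: [1.0, -0.7, 0.7]
opening: 0.705
time_s: 17.05
eef_pos: [0.4915, 0.2165, 0.3058]
eef_rot: [-0.7, 0.712, 0.049, -0.033]
wrist_force: [0.2, -0.7, -0.4]
opening: 0.703
t 17.05 world mm [491.5 216.5 305.8] bed mm [393.6 -23.3 290.8] lean deg 1.0 sideroll -1.3 yaw x 6.6 F bed [-0.8 -0.1 -0.4] op 0.7 q [ 0.21  0.03  1.62 -0.02  1.47  0.09]
2482 ((94.54449462890625, -32.3132438659668), (190.10064697265625, 100.71205139160156), 0.08189707249403) [[-1.0, 18.0], [-0.0, -83.0], [190.0, -83.0], [190.0, 18.0]]
```

View pics/t7.png

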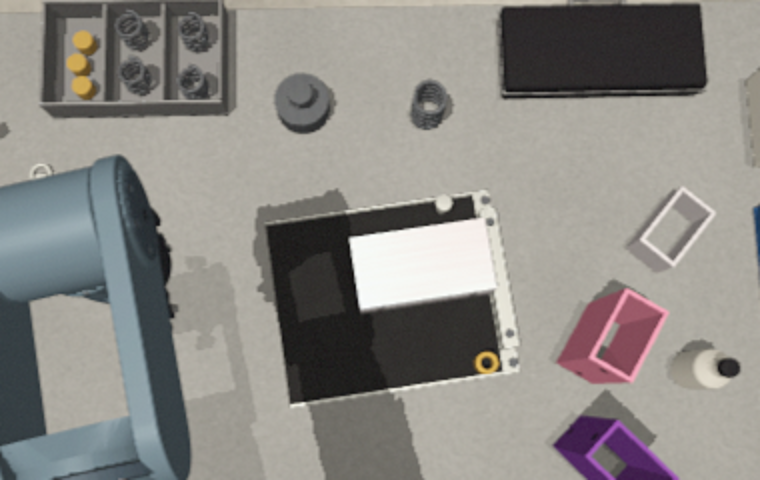

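```bash
python3 -c "
from bench import ctrl
print(ctrl.hand_in())"
```

```text
the job is handed in; nothing more can be done
None
```

The column is tipped onto its +x side, lying flat on the bed with its foot end against the stop bar. I handed the job in at about 17 s; no verdict came back.

**Tipping:** I put the fingertips about 20 mm into the mouth and pushed the column past its balance point. It then swung freely a few degrees until its -x wall met the fingers. From there I lowered it with the gripper leaning back to about 45°. The support force stayed below about 5 N and faded to zero once the column lay flat, with its top face at about 75 mm.

**Pushing:** Lying down, the column was about 8° off square. I pushed its mouth end with the fingers spread, and it was square by the next check. I then pressed it against the bar, with about 22 N on the wrist, and withdrew.

**Last checks with the top camera:**

| Check | Measured | Limit |
|---|---|---|
| Foot to bar face | about 0 mm (within 1 mm) | 6 mm |
| Squareness to the bar | about 0.1° | 3.4° |
| Column's offset from the bed's middle line | about -32 mm | 50 mm |

- **Offset:** The column is inside the limit but clearly off the bar's middle, because it shifted sideways as it squared up. I did not correct this.
- **Surroundings:** By eye, the bystanders in the last picture were where they started; I did not measure them. The spanner was mostly hidden behind the arm. The gripper was clear of everything.
- **Not measured:** I had no direct reading of the column's turning speed. The lowering moves were planned at about 0.5 rad/s. I estimated about 1 rad/s for the short free swing at balance, against the 3 rad/s limit.

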